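# Crack a sticky damp box and hold it ajar

## Robot

A 6-joint arm with a two-finger parallel gripper is mounted at the origin on the work surface. World frame = base frame: x ahead of the robot, y to its left, z up, the work surface at z = 0. Lengths are in mm, angles in degrees, forces in N, time in s.
With the tool pointing down it reaches from about 250 to 725 mm from the base axis. Payload 9.7 kg.
Tool frame: the origin (TCP) lies at the very end of the fingers, on their centre line; the grasp point (between the pads) lies 19 mm behind it (env.grip_depth is the distance from the TCP to the grasp point, in mm); z points along the fingers, y is the line along which they close (so a half turn about z gives the same grasp; the last joint's range is limited). The gripper opens to 85 mm and grips with 20 to 120 N. Pads are 22 mm wide; open, the fingers measure 114 mm over their backs; the gripper's body (76 mm by 85 mm) begins 54 mm behind the grasp point. The pads swing forward as they close: fully open they stand 13 mm farther back than shut.
Start: joints at [-69.442, 4.979, 10.078, 95.1, 0, 90], TCP at [193.13, -514.973, 231.284] pointing down, gripper open.
Joint ranges: [-179.16, 179.16], [-48.56, 103.87], [-65.8, 70.77], [-126.05, 130.52], [-82.76, 87.17], [-180, 180]. Speed limits (degrees/s): [127.2, 127.2, 147.25, 180, 180, 180].

## Interface

Orientations are given as [roll, pitch, yaw] about the fixed x, y, z axes, in that order (R = Rz(yaw) Ry(pitch) Rx(roll)).
In Python, from bench import sensors, camera, get_calibration, env gives the robot as it stands.
- The arm moves only by the shell command python3 -m inch 'ROWS'. ROWS is JSON, a list of rows, each an object of numbers: "hand": the opening in per cent of the stroke, from 0 (shut) to 100 (fully open); "x", "y", "z": the shift along the tool's x, y, z in units of 30 mm (1.0 is 30 mm); "turn": the turn about the tool's z in degrees. A call has exactly 5 rows; each row is the pose to reach, as a shift and turn from the pose commanded when the call began, along the tool's axes at that moment; what a row does not reach only later rows make up. A row lasts 1/12 s, in which the tool goes at most 41.7 mm and 7.16 degrees, less where a joint would pass 70% of its speed; a pose out of reach is approached as far as the arm can. A call with a gripper value outside its range is refused whole. The fingers move at their own pace and stop on an object; the grip force is fixed at half the most. Time passes only in rows, so rows that repeat a pose let the fingers close, or fill a call up. It gives the time, the measured TCP pose, the force, the opening and the grip force at its end, in the units of the state.
- sensors.get_obs(): the state, without advancing time (a new reading comes with each control period).
- camera(name): name is "scene" or "top" or "wrist"; returns (picture, depth): 384x512x3 uint8, red, green, blue; 384x512 float32, mm along the optical axis (not along the pixel's ray), 0 where there is no reading.
- get_calibration(name): a dict with "mtx" (3x3 intrinsics, pixels), "rvec" (rotation vector, rad) and "tvec" (3), from world to camera coordinates, as OpenCV has them; the wrist camera has in their place "hand_eye" (4x4, takes a point from camera to tool coordinates, whose origin is the TCP and whose axes are the flange's). Camera axes: x right, y down, z forward; pixel columns grow to the right and rows downward; lengths in mm; the calibration is good to about 2 mm. A picture is of the moment at which its call begins: read the wrist's pose just before it. get_calibration takes no time and is no camera call.
- env.close_job(): hands the job in; it is judged then, once.
The state is a dict: "t": time; "q": joint angles; "dq": joint speeds; "effort": joint torques, N m; "ee_pos": TCP position; "tcp_rot": TCP orientation; "ft_force": force on the tool from outside, world axes, zero at the start; "wrist_torque": the same for the moment, N m; "gripper_width": finger opening in mm; "grasp_force": force on a finger pad.
Only numpy, scipy, OpenCV 4.12 (cv2) and the standard library are available. Lean on these libraries where they do the work, as an engineer would, in place of code of your own. Each camera call takes 0.05 s, during which the arm holds its last target. There are 200 camera calls.

## Task

Two sealed damp boxes stand side by side, and a freshly thrown clay bowl waits in front of one of them. Pull that box's lid free of its sticky seal and finish still holding it slightly open and still, the front edge raised about 4 to 5 cm so that the box can breathe; never throw it open wide. Keep the other box shut and leave the bowl, the tool pot, the brick and the wooden rib where they are.

Things in the scene. Friction and masses are not known exactly. Their poses are not given: they have to be found in the camera images.
- box_left: left (+y) damp box: grey tub 220 (x) by 200 (y) by 110 mm high, heavy, fixed. Origin: centre of its underside, z up; its front faces its -x, roughly to the robot. Its white lid, 210 mm wide, is hinged along y at x = +110 mm, 111 mm above the table; top face 121 mm above the table, front edge 12 mm beyond the tub; there a tongue 50 mm wide hangs 27 mm down and its bead sits under the seal's rubber ridge.
- box_right: right (-y) damp box: grey tub 220 (x) by 200 (y) by 110 mm high, heavy, fixed. Origin: centre of its underside, z up; its front faces its -x, roughly to the robot. Its white lid, 210 mm wide, is hinged along y at x = +110 mm, 111 mm above the table; top face 121 mm above the table, front edge 12 mm beyond the tub; there a tongue 50 mm wide hangs 27 mm down and its bead sits under the seal's rubber ridge.
- left_handle (a point): middle of the left lid's handle, a round steel bar 12 mm thick, 80 mm long between posts along the box's y, on a 10 mm post at each end. Bar axis 35 mm above the lid's top face (156 mm above the table when shut), 195 mm before the hinge line and 45 mm above it, 37 mm behind the lid's front edge. Moves with the lid; axes parallel to the box's when shut.
- right_handle (a point): middle of the right lid's handle, a round steel bar 12 mm thick, 80 mm long between posts along the box's y, on a 10 mm post at each end. Bar axis 35 mm above the lid's top face (156 mm above the table when shut), 195 mm before the hinge line and 45 mm above it, 37 mm behind the lid's front edge. Moves with the lid; axes parallel to the box's when shut.
- lid_left (a joint): opening of the left lid, rad: 0 shut, grows as its front rises; 0.2 lifts the front edge 46 mm, the handle 38 mm. The seal grips over the first 13 mm of handle lift: pulling the bar up peaks at 12 to 18 N (lid weight included) within 4 mm, then fades as the bead slips past; clear of the seal from 0.07 on. Then 2 to 4 N hold the lid (0.4 to 0.7 kg), which falls shut if let go.
- lid_right (a joint): opening of the right lid, rad: 0 shut, grows as its front rises; 0.2 lifts the front edge 46 mm, the handle 38 mm. The seal grips over the first 13 mm of handle lift: pulling the bar up peaks at 12 to 18 N (lid weight included) within 4 mm, then fades as the bead slips past; clear of the seal from 0.07 on. Then 2 to 4 N hold the lid (0.4 to 0.7 kg), which falls shut if let go.
- bowl: grey clay bowl, 110 mm across the rim, 55 mm high, loose, standing in front of (on the robot's side of) one of the two boxes, about 0.2 m from that box's centre: on the +y side of the table (y > 0) before the left box, on the -y side before the right one. Origin: centre of its foot.
- tool_pot: white round pot with three tools standing in it, 72 mm across, 85 mm high, tools up to 115 mm, loose, in front of the other box. Origin: centre of its underside.
- brick: loose brick 200 (x) by 100 (y) by 60 mm high, to the left of the left box. Origin: centre of its underside.
- rib: flat wooden potter's rib 120 (x) by 50 (y) by 8 mm, lying loose to the right of the right box. Origin: centre of its underside.
Not all that is in view belongs to the job. Of the things like the bowl, leave any that is black or purple; of the rest the larger one is meant.

How it is judged (in metres and radians):
On the way:
1. the lid of the box with the bowl in front has broken free of its seal (opened past 0.08 rad) (((world y of bowl above 0 m and value of joint lid_left above 0.08 rad) or (world y of bowl below 0 m and value of joint lid_right above 0.08 rad))).
At the end, for the whole second after the job is handed in: The lid of the box with the bowl in front is held by the fingers (more than 1 N on it) between 0.10 and 0.32 rad open (front edge raised about 23 to 73 mm), still (under 0.06 rad/s); the other lid is shut (under 0.02 rad) (((world y of bowl above 0 m and value of joint lid_left between 0.1 and 0.32 rad and velocity of joint lid_left between -0.06 and 0.06 rad/s and contact force between the fingers and box_left above 1 N and value of joint lid_right below 0.02 rad) or (world y of bowl below 0 m and value of joint lid_right between 0.1 and 0.32 rad and velocity of joint lid_right between -0.06 and 0.06 rad/s and contact force between the fingers and box_right above 1 N and value of joint lid_left below 0.02 rad))); the arm keeps its last pose, push and grip.
It fails at once if the wrong box was opened (past 0.05 rad) ((world y of bowl above 0 m and value of joint lid_right above 0.05 rad) or (world y of bowl below 0 m and value of joint lid_left above 0.05 rad)).
It fails at once if a lid was thrown wide open (past 0.5 rad) (value of joint any of lid_left, lid_right above 0.5 rad).
It fails at once if the bowl, tool pot, brick or rib was moved more than 30 mm (distance of any of bowl, tool_pot, brick, rib from where it was at the start of the episode above 0.03 m).
It also fails if it takes over 34 s, if anything falls off the work surface, if the arm or the gripper's body presses on something with over 40 N, if the wrist force passes 120 N, or if a joint passes its speed limit or range.

## Working session

There is one attempt and no reset: what is moved stays moved. The work goes in short steps, Python scripts to look and compute and a shell command to move; the robot and the scene stay as the last step left them, time stands still between calls to the robot, and variables do not carry over. Pictures are saved under pics/ and viewed, at most 10 in all, crops included, and the job is handed in when it is done.

```bash
mkdir -p pics; ls; cat > h.py <<'E'
import numpy as np, cv2
from bench import sensors, camera, get_calibration, env
def pts(name,depth):
    c=get_calibration(name); K=np.array(c['mtx']); R=cv2.Rodrigues(np.array(c['rvec'],float))[0]; t=np.array(c['tvec'],float).ravel()
    v,u=np.mgrid[:depth.shape[0],:depth.shape[1]]
    P=np.stack([(u-K[0,2])/K[0,0]*depth,(v-K[1,2])/K[1,1]*depth,depth],-1)
    return (P-t)@R
E
python3 - <<'E'
from h import *
for n in('top','scene'):
    im,d=camera(n); np.savez(n,im=im,d=d); cv2.imwrite(f'pics/{n}.png',im[...,::-1])
o=sensors.get_obs(); print(o['t'],o['ee_pos'],o['tcp_rot'],o['ft_force'])
E
```

```text
pics
0.1 [ 193.05569751 -514.79280813  230.66820502] [-1.79934330e+02 -1.16428445e-04  2.05554213e+01] [-0.8827488   0.1754524   0.01895336]
```

View pics/top.png

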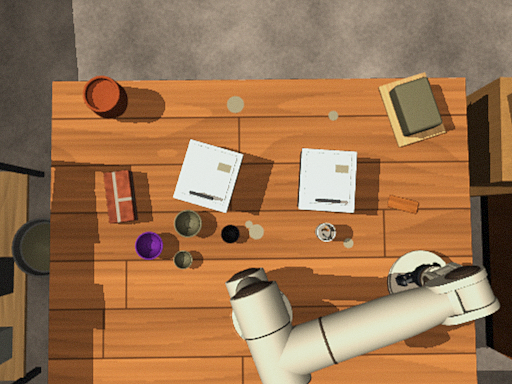

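View pics/scene.png

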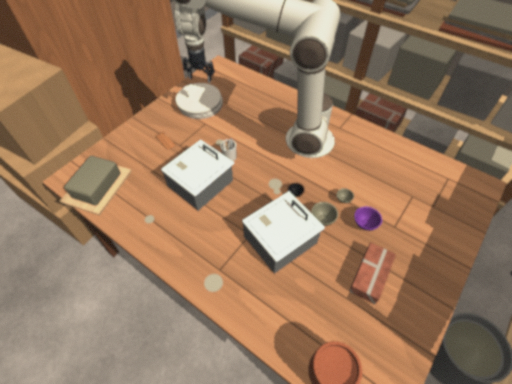

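The top view shows the lids at (208,175) on the left and (327,180) on the right. The larger grey bowl at (188,223) is before the left box, the pot (326,232) is before the right, and the small, black and purple bowls are decoys. The target is therefore the left box. Next I'll measure its lid and handle.

```bash
python3 - <<'E'
from h import *
z=np.load('top.npz'); im,d=z['im'],z['d']; P=pts('top',d)
for n,(u0,v0,u1,v1) in dict(left=(165,130,250,220),right=(285,135,365,220)).items():
    s=np.zeros(d.shape,bool); s[v0:v1,u0:u1]=1
    Q=P[s&(abs(P[...,2]-121)<12)&(im.min(-1)>140)][:,:2].astype(np.float32)
    print(n,len(Q),cv2.minAreaRect(Q))
    m=s&(P[...,2]>105)&(P[...,2]<180)&(im.max(-1)<110)
    k,l,st,_=cv2.connectedComponentsWithStats(m.astype(np.uint8)); i=1+st[1:,4].argmax(); H=P[l==i]
    print(' handle px',st[i],'rect',cv2.minAreaRect(H[:,:2].astype(np.float32)),'z',np.percentile(H[:,2],[5,50,95]))
for n,(u,v,r) in dict(bowl=(188,223,18),small=(183,260,12),black=(231,234,12),purple=(149,246,15),pot=(326,232,14)).items():
    Q=P[v-r:v+r,u-r:u+r].reshape(-1,3); Q=Q[Q[:,2]>25]
    print(n,cv2.minEnclosingCircle(Q[:,:2].astype(np.float32)),np.percentile(Q[:,2],98))
E
```

```text
left 3140 ((545.0537109375, 201.3612518310547), (211.44195556640625, 231.73153686523438), 73.19554901123047)
 handle px [190 191  23   9  62] rect ((470.3926696777344, 221.08322143554688), (85.78955078125, 10.345717430114746), 73.42447662353516) z [123.98254643 160.6569336  166.2502749 ]
right 3156 ((522.564697265625, -252.20339965820312), (210.40606689453125, 231.93231201171875), 85.59054565429688)
 handle px [316 199  25   4  67] rect ((445.0796203613281, -246.96971130371094), (90.05517578125, 11.496881484985352), 85.27986145019531) z [152.97865834 160.43750137 169.29873941]
bowl ((365.5108337402344, 180.89480590820312), 160.39236450195312) 1181.2763583970168
small ((290.6978454589844, 181.07127380371094), 184.48411560058594) 45.857677385101695
black ((320.8068542480469, 125.64619445800781), 36.80507278442383) 45.037718107517136
purple ((325.58367919921875, 257.3434143066406), 242.8052978515625) 62.09920993026008
pot ((346.76629638671875, -129.57421875), 155.40679931640625) 1775.6017861211212
```

The left handle is at about (469,224), with the bar along 73.3°. The lid centre, rectangle and heights all agree with the sizes given. I need the tool's yaw to go from 20.6° to 73.3°.

```bash
python3 -m inch '[{"hand":100,"x":0.88,"y":-1.0,"z":0,"turn":-7},{"hand":100,"x":1.76,"y":-2.0,"z":0,"turn":-14},{"hand":100,"x":2.64,"y":-3.0,"z":0,"turn":-21},{"hand":100,"x":3.52,"y":-4.0,"z":0,"turn":-28},{"hand":100,"x":4.4,"y":-5.0,"z":0,"turn":-35}]'
```

```text
t: 0.52
ee_pos: [264.0, -326.4, 230.8]
tcp_rot: [-180.0, -0.0, 55.9]
ft_force: [0.0, 0.5, 0.9]
gripper_width: 85.5
grasp_force: 0.0
```

```bash
python3 -m inch '[{"hand":100,"x":1.27,"y":-0.32,"z":0,"turn":-4},{"hand":100,"x":2.54,"y":-0.64,"z":0,"turn":-8},{"hand":100,"x":3.81,"y":-0.96,"z":0,"turn":-12},{"hand":100,"x":5.08,"y":-1.28,"z":0,"turn":-16},{"hand":100,"x":6.35,"y":-1.6,"z":0,"turn":-17.7}]'
```

```text
t: 0.93
ee_pos: [332.2, -142.1, 231.2]
tcp_rot: [180.0, 0.0, 73.5]
ft_force: [1.4, -0.5, -0.3]
gripper_width: 85.6
grasp_force: 0.0
```

```bash
python3 -m inch '[{"hand":100,"x":1.3,"y":0.09,"z":0,"turn":0},{"hand":100,"x":2.6,"y":0.18,"z":0,"turn":0},{"hand":100,"x":3.9,"y":0.26,"z":0,"turn":0},{"hand":100,"x":5.2,"y":0.35,"z":0,"turn":0},{"hand":100,"x":6.5,"y":0.44,"z":0,"turn":0}]'; python3 -m inch '[{"hand":100,"x":1.3,"y":0.09,"z":0,"turn":0},{"hand":100,"x":2.6,"y":0.18,"z":0,"turn":0},{"hand":100,"x":3.9,"y":0.26,"z":0,"turn":0},{"hand":100,"x":5.2,"y":0.35,"z":0,"turn":0},{"hand":100,"x":6.5,"y":0.44,"z":0,"turn":0}]'
python3 - <<'E'
from h import *
o=sensors.get_obs(); im,d=camera('wrist'); np.savez('w',im=im,d=d,p=o['ee_pos'],r=o['tcp_rot']); cv2.imwrite('pics/w.png',im[...,::-1])
print(o['ee_pos'],o['tcp_rot'],get_calibration('wrist'))
E
```

```text
t: 1.35
ee_pos: [401.1, 41.1, 231.2]
tcp_rot: [180.0, -0.0, 73.3]
ft_force: [0.3, -0.3, 0.3]
gripper_width: 85.2
grasp_force: 0.0
t: 1.77
ee_pos: [469.9, 224.1, 230.9]
tcp_rot: [-180.0, 0.0, 73.3]
ft_force: [0.1, -0.5, 0.8]
gripper_width: 85.6
grasp_force: 0.0
[469.94712398 224.08031771 230.94330252] [-1.79990632e+02  1.21067603e-02  7.32852673e+01] {'mtx': array([[282.70928794,   0.        , 255.17605109],
       [  0.        , 282.70928794, 189.74137049],
       [  0.        ,   0.        ,   1.        ]]), 'hand_eye': array([[ 8.26237739e-04, -9.53066896e-01, -3.02758666e-01,
         7.86218660e+01],
       [ 9.99999065e-01,  4.57594035e-04,  1.28854855e-03,
        -7.74360755e-02],
       [-1.08953241e-03, -3.02759447e-01,  9.53066383e-01,
        -1.42908635e+02],
       [ 0.00000000e+00,  0.00000000e+00,  0.00000000e+00,
         1.00000000e+00]])}
```

View pics/w.png

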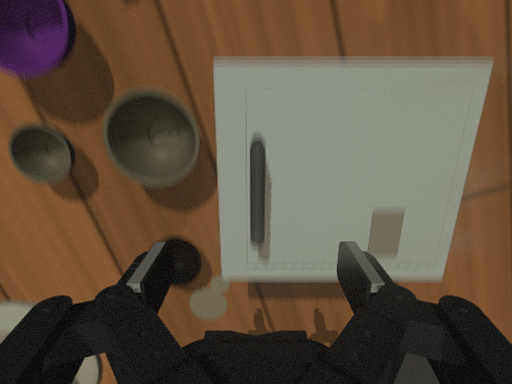

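The wrist view shows the bar from about (258,140) to (258,240), the bowl clear at (152,138), and the fingers lower in the frame. I'll work out where the bar is relative to the tool.

```bash
python3 - <<'E'
from h import *
z=np.load('w.npz'); im,d=z['im'],z['d']; c=get_calibration('wrist'); K=c['mtx']; T=c['hand_eye']
m=np.zeros(d.shape,np.uint8); m[120:260,240:280]=(im[120:260,240:280].max(-1)<100)
k,l,st,ce=cv2.connectedComponentsWithStats(m); i=1+st[1:,4].argmax(); print(st[i],ce[i])
v,u=np.nonzero(l==i); r=np.stack([(u-K[0,2])/K[0,0],(v-K[1,2])/K[1,1],0*u+1],-1)
P=r*d[v,u][:,None]@T[:3,:3].T+T[:3,3]; print('tool depth pts z',np.percentile(P[:,2],[5,50,95]))
R=r@T[:3,:3].T; s=(z['p'][2]-160-T[2,3])/R[:,2]; Q=R*s[:,None]+T[:3,3]
q=Q[:,:2].astype(np.float32); print(cv2.minAreaRect(q))
E
```

```text
[ 250  137   16  114 1625] [257.32307692 192.09046154]
tool depth pts z [ 68.16370674  69.94905945 106.4380153 ]
((4.511730194091797, 2.124176025390625), (95.27632141113281, 12.099254608154297), 0.2702515423297882)
```

```bash
python3 -m inch '[{"hand":100,"x":0.13,"y":0.07,"z":0.6,"turn":0},{"hand":100,"x":0.13,"y":0.07,"z":1.3,"turn":0},{"hand":100,"x":0.13,"y":0.07,"z":2.0,"turn":0},{"hand":100,"x":0.13,"y":0.07,"z":2.6,"turn":0},{"hand":100,"x":0.13,"y":0.07,"z":3.0,"turn":0}]'; python3 -m inch '[{"hand":60,"x":0,"y":0,"z":0.05},{"hand":30,"x":0,"y":0,"z":0.05},{"hand":0,"x":0,"y":0,"z":0.05},{"hand":0,"x":0,"y":0,"z":0.05},{"hand":0,"x":0,"y":0,"z":0.05}]';python3 -m inch '[{"hand":0,"z":0},{"hand":0,"z":0},{"hand":0,"z":0},{"hand":0,"z":0},{"hand":0,"z":0}]'
```

```text
t: 2.23
ee_pos: [472.2, 224.7, 138.9]
tcp_rot: [-179.9, 0.1, 73.3]
ft_force: [-0.8, -0.4, 0.3]
gripper_width: 85.5
grasp_force: 0.0invalid input
invalid input
```

```bash
python3 -m inch '[{"hand":60,"x":0,"y":0,"z":0.05,"turn":0},{"hand":30,"x":0,"y":0,"z":0.05,"turn":0},{"hand":0,"x":0,"y":0,"z":0.05,"turn":0},{"hand":0,"x":0,"y":0,"z":0.05,"turn":0},{"hand":0,"x":0,"y":0,"z":0.05,"turn":0}]';python3 -m inch '[{"hand":0,"x":0,"y":0,"z":0,"turn":0},{"hand":0,"x":0,"y":0,"z":0,"turn":0},{"hand":0,"x":0,"y":0,"z":0,"turn":0},{"hand":0,"x":0,"y":0,"z":0,"turn":0},{"hand":0,"x":0,"y":0,"z":0,"turn":0}]'
```

```text
t: 2.65
ee_pos: [473.5, 225.2, 141.0]
tcp_rot: [179.9, -0.1, 73.3]
ft_force: [0.0, -0.6, -1.0]
gripper_width: 25.5
grasp_force: 0.0
t: 3.07
ee_pos: [471.8, 225.7, 140.8]
tcp_rot: [-179.9, -0.1, 73.3]
ft_force: [-9.7, 2.3, 7.7]
gripper_width: 9.9
grasp_force: 58.6
```

The fingers are closed on the bar: opening 10 mm, 59 N. Now a slow lift along the lid's arc.

```bash
python3 -m inch '[{"hand":0,"x":0,"y":0.01,"z":-0.05,"turn":0},{"hand":0,"x":0,"y":0.03,"z":-0.12,"turn":0},{"hand":0,"x":0,"y":0.05,"z":-0.2,"turn":0},{"hand":0,"x":0,"y":0.07,"z":-0.28,"turn":0},{"hand":0,"x":0,"y":0.09,"z":-0.36,"turn":0}]';python3 -m inch '[{"hand":0,"x":0,"y":0.02,"z":-0.07,"turn":0},{"hand":0,"x":0,"y":0.04,"z":-0.14,"turn":0},{"hand":0,"x":0,"y":0.06,"z":-0.21,"turn":0},{"hand":0,"x":0,"y":0.08,"z":-0.27,"turn":0},{"hand":0,"x":0,"y":0.1,"z":-0.32,"turn":0}]'
```

```text
t: 3.48
ee_pos: [473.9, 225.0, 149.9]
tcp_rot: [-179.7, 0.0, 73.3]
ft_force: [-7.0, 4.0, 0.3]
gripper_width: 10.0
grasp_force: 59.6
t: 3.9
ee_pos: [476.8, 224.1, 159.9]
tcp_rot: [-179.8, -0.0, 73.3]
ft_force: [-8.2, 4.2, -0.3]
gripper_width: 9.7
grasp_force: 59.0
```

```bash
python3 -m inch '[{"hand":0,"x":0,"y":0.06,"z":-0.14,"turn":0},{"hand":0,"x":0,"y":0.12,"z":-0.28,"turn":0},{"hand":0,"x":0,"y":0.17,"z":-0.42,"turn":0},{"hand":0,"x":0,"y":0.22,"z":-0.53,"turn":0},{"hand":0,"x":0,"y":0.24,"z":-0.6,"turn":0}]';python3 -m inch '[{"hand":0,"x":0,"y":0,"z":0,"turn":0},{"hand":0,"x":0,"y":0,"z":0,"turn":0},{"hand":0,"x":0,"y":0,"z":0,"turn":0},{"hand":0,"x":0,"y":0,"z":0,"turn":0},{"hand":0,"x":0,"y":0,"z":0,"turn":0}]'
python3 - <<'E'
from h import *
im,d=camera('scene'); P=pts('scene',d); cv2.imwrite('pics/s2.png',cv2.resize(im[170:290,220:380,::-1],(800,600)))
ax=np.array([.958,-.287]); c=np.array([545,201.4])
Q=P.reshape(-1,3); I=im.reshape(-1,3); X=(Q[:,:2]-c)@ax; Y=(Q[:,:2]-c)@[.287,.958]
for n,(cc,yaw) in dict(L=((545,201.4),-16.7),R=((522.6,-252.2),-4.6)).items():
    a=np.radians(yaw);e=np.array([np.cos(a),np.sin(a)]);X=(Q[:,:2]-cc)@e;Y=(Q[:,:2]-cc)@[-e[1],e[0]]
    m=(abs(X)<100)&(abs(Y)>55)&(abs(Y)<95)&(Q[:,2]>100)&(Q[:,2]<200)&(I.min(1)>120)
    print(n,m.sum(),np.polyfit(X[m],Q[m,2],1))
im,d=camera('wrist'); cv2.imwrite('pics/w2.png',im[...,::-1])
E
```

```text
t: 4.32
ee_pos: [483.5, 222.1, 178.4]
tcp_rot: [-179.8, -0.0, 73.3]
ft_force: [-9.8, 3.5, -0.0]
gripper_width: 9.8
grasp_force: 58.5
t: 4.73
ee_pos: [483.4, 222.1, 178.2]
tcp_rot: [-179.8, -0.0, 73.3]
ft_force: [-10.9, 3.9, 0.2]
gripper_width: 9.8
grasp_force: 58.7
L 1053 [ -0.18609344 145.84724211]
R 660 [-4.69206271e-04  1.22617659e+02]
```

View pics/s2.png

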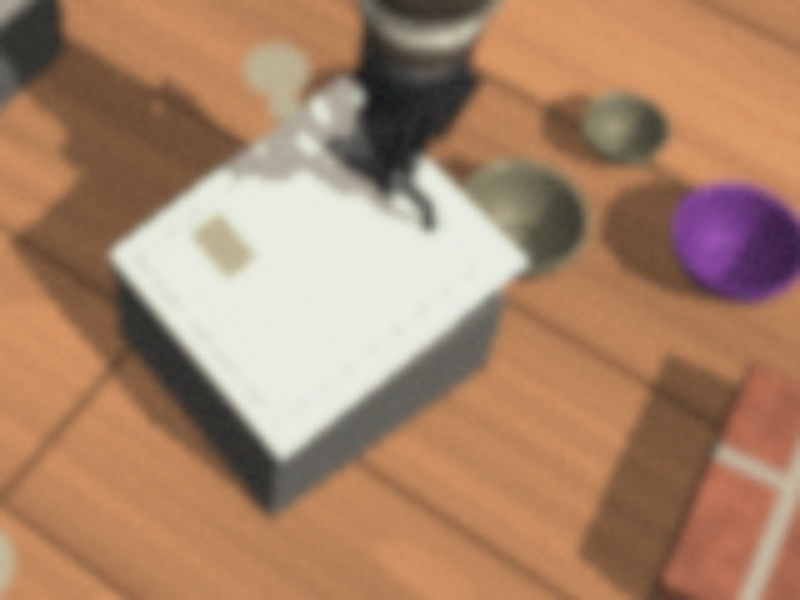

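The picture shows the left lid raised and the gripper on its handle, with the bowl in place. The fit gives a slope of 0.186 on the left lid (about 43 mm at the front edge) and flat on the right. The lid is holding still, so I'm handing in.

```bash
python3 -c "
from bench import env
print(env.close_job())"
```

```text
the job is handed in; nothing more can be done
None
```

I handed the job in with the left lid, the one with the bowl in front, pulled free and held still at about 0.18 rad (front edge raised about 43 mm) and the right box still shut; the hand-in gave no verdict, and I did not re-measure the bowl, pot, brick and rib afterwards.

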